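# Set and lock the soap press's air regulator

### The job

Raise the soap press's air pressure on its console: pull the black regulator knob up to unlock it, turn it clockwise until the gauge needle stands in the green band, then push the knob fully home so that it locks there, and let go. The lock is nylon: never twist the knob while it is locked, haul it hard against its top stop, or bear down hard when its ridges do not line up - feel for the notch instead. Keep the needle out of the red, do not press the red stop button and leave the soaps, carton and die where they are.

Things in the scene. Friction and masses are not known exactly. Their poses are not given: they have to be found in the camera images.
- console: Grey steel console, 220 (x) by 330 (y) by 70 mm high, fixed to the table; origin at the centre of its underside, x away from the operator's side, y left, z up. On its flat top, in this frame: regulator knob at (0, -95) mm, gauge at (0, 35), stop button at (0, 130).
- bonnet: Fixed foot of the regulator: black panel nut 54 mm wide, 6 mm high, and a 38 mm neck with upright flat-ended nylon locking ridges, hidden in the knob when it is down. The gaps between ridges are evenly spaced all round. More than 30 N between it and the knob's lugs or top stop damages the lock. Origin on the knob's axis at the console's top, z up.
- spindle: Regulator spindle with its knob: black fluted upright cylinder, 48 mm in diameter, 36 mm tall, white line on top, about 100 g; down, its rim is 8 mm, its top 44 mm above the console's top. Origin on the axis at the console's top, z up, turns with the knob. Down, its lugs sit between the ridges with 1 or 2 degrees of play: it cannot turn. Up, it turns against up to 0.3 N m and stays.
- knob_lift (a joint): How far the knob is pulled up, m: 0 fully down and locked, ridges clear at 0.005, firm top stop at about 0.0085. Sliding takes about 3 N; it stays at any height. It goes home only where the lugs meet a gap, within about 1.5 degrees (a turn of up to 9 degrees either way always finds one); else they land on the flat ridge ends at 0.005.
- knob_top (a point): Centre of the knob's flat top, on its axis; rises and turns with the knob.
- needle (a joint): Angle of the black gauge needle in rad, growing clockwise as the pressure rises; 0 at the start (low pressure). It moves 0.5 rad for each rad that the knob is turned clockwise. The red sector begins at 2.1.
- band (a joint): Needle angle at which the needle stands in the middle of the green band, rad. The band reaches 0.18 rad (10 degrees) to either side. It lies between 0.75 and 1.4 and does not move.
- needle_tip (a point): Point on the needle 36 mm from the gauge's centre, on its pointing end.
- band_mid (a point): Middle of the green band, 36 mm from the gauge's centre; the needle tip lies over it when the pressure is exactly right.
- gauge_center (a point): Centre of the round white panel gauge, 100 mm across, whose black bezel stands 10 mm above the console's top, face up. Black ticks, green band, red sector at the high end.
- stop_button (a joint): Red push button, 34 mm across, in a yellow 50 mm collar on the console's top, its top 22 mm above it; value is how far it is pressed, m. Leave alone.
- green_soap: Bystander: green stamped soap bar 42 by 62 by 22 mm lying on the console's top beyond the knob and gauge; origin under its centre.
- round_soap: Bystander: cream round soap, 68 mm across, 28 mm high, on the table; origin under its centre.
- soap_carton: Bystander: white and pink soap carton 60 by 90 by 36 mm on the table; origin under its centre.
- stamp_die: Bystander: brass stamp die, plate 50 by 70 by 14 mm with a round steel shank to 40 mm height, on the table; origin under its centre.

How it is judged (in metres and radians):
On the way, in this order (a step that is already met when the one before it is completed fails the run):
1. the knob is pulled up, clear of its locking ridges (at least 5 mm) (value of joint knob_lift above 0.005 m), for 0.2 s.
2. with the knob still up, the needle has been turned into the green band (value of joint knob_lift above 0.0045 m and distance between needle_tip and band_mid below 0.00647 m), for 0.2 s.
At the end, for the whole second after the job is handed in: The knob is pushed fully home (less than 2 mm from down, so its lugs sit between the ridges), the needle stands still within the green band (within 10 degrees of its middle), and the soaps, carton and die have stayed in place (value of joint knob_lift below 0.002 m and distance between needle_tip and band_mid below 0.00647 m and velocity of joint needle between -0.02 and 0.02 rad/s); the robot touches nothing.
It fails at once if the nylon lock is forced: more than 30 N between the knob's lugs or top stop and the bonnet (contact force between spindle and bonnet above 30 N).
It fails at once if the needle enters the red sector (value of joint needle above 2.1 rad).
It fails at once if the red stop button is pressed more than 3 mm (value of joint stop_button above 0.003 m).
It fails at once if a soap, the carton or the die is moved more than 15 mm (distance of any of green_soap, round_soap, soap_carton, stamp_die from where it was at the start of the episode above 0.015 m).
It also fails if it takes over 64 s, if anything falls off the work surface, if the arm or the gripper's body presses on something with over 40 N, if the wrist force passes 120 N, or if a joint passes its speed limit or range.

### The arm

A 6-joint arm with a two-finger parallel gripper is mounted at the origin on the work surface. World frame = base frame: x ahead of the robot, y to its left, z up, the work surface at z = 0. Lengths are in mm, angles in rad, forces in N, time in s.
With the tool pointing down it reaches from about 375 to 925 mm from the base axis. Payload 5.7 kg.
Tool frame: the origin (TCP) lies at the very end of the fingers, on their centre line; the grasp point (between the pads) lies 19 mm behind it; z points along the fingers, y is the line along which they close (so a half turn about z gives the same grasp; the last joint's range is limited). The gripper opens to 85 mm and grips with 20 to 120 N. Pads are 22 mm wide; open, the fingers measure 114 mm over their backs; the gripper's body (76 mm by 85 mm) begins 54 mm behind the grasp point. The pads swing forward as they close: fully open they stand 13 mm farther back than shut.
Start: joints at [-0.115, 0.359, 1.51, -0, 1.272, -0.115], TCP at [599.969, -0.004, 231.267] pointing down, gripper open.
Joint ranges: [-2.97, 2.97], [-1.01, 2.36], [0.21, 2.38], [-0.96, 4.11], [0.2, 2.71], [-2.98, 2.98]. Speed limits (rad/s): [2.39, 2.39, 3.14, 3.14, 3.14, 3.14].

### API

Orientations are given as a unit quaternion [w, x, y, z].
In Python, from workcell import * gives the robot as it stands. The module is installed in compiled form; this text tells all that it offers.
- The arm moves only by the tool apply_moves, never from a script. Its argument "series" is a list of rows, each a list of 4 numbers: the shift along the world's x, y, z in mm, then the turn about the world's z in rad. In form: [[tx, ty, tz, roll], ...]. A call has 1 to 8 rows; each row shifts and turns the commanded pose from where the row before left it; what a row does not reach is not made up. A row lasts 1/10 s, in which the tool goes at most 50 mm and 8.59 degrees, less where a joint would pass 70% of its speed; a pose out of reach is approached as far as the arm can. A call is refused whole if a number of a shift passes 50 or a number of a turn 0.15, either way. A call with a gripper value outside its range is refused whole. "gripper" is the closure, from 0 (fully open) to 1 (shut), set as the call begins (left out, the last holds). The fingers move at their own pace and stop on an object; the grip force is fixed at half the most. Time passes only in rows, so rows that do not move let the fingers close. It gives the time, the measured TCP pose, the force, the opening and the grip force at its end, in the units of the state.
- get_state(): the state, without advancing time (a new reading comes with each control period).
- get_image(name): name is "scene" or "side" or "wrist"; returns a dict with "frame" (400x640x3 uint8, red, green, blue), "depth" (400x640 float32, mm along the optical axis (not along the pixel's ray), 0 where there is no reading), "fovy" (degrees; the focal length in pixels is half the picture's height over the tangent of half this angle, whatever the lens; pixels are square), "cx", "cy" (the principal point, pixels), "R" (3x3) and "t" (3): a world point X has camera coordinates R X + t. Camera axes: x right, y down, z forward; pixel columns grow to the right and rows downward; lengths in mm; the calibration is good to about 2 mm. A picture is of the moment at which its call begins.
- finish_job(): hands the job in; it is judged then, once.
The state is a dict: "time": time; "q": joint angles; "dq": joint speeds; "effort": joint torques, N m; "eef_pos": TCP position; "orientation": TCP orientation; "ft_force": force on the tool from outside, world axes, zero at the start; "moment": the same for the moment, N m; "opening": opening from 0.0 (shut) to 1.0 (fully open); "grasp_force": force on a finger pad.
Only numpy, scipy, OpenCV 4.12 (cv2) and the standard library are available. Lean on these libraries where they do the work, as an engineer would, in place of code of your own. Each camera call takes 0.05 s, during which the arm holds its last target. There are 200 camera calls.

## Working session

There is one attempt and no reset: what is moved stays moved. The work goes in short steps, Python scripts to look and compute and a tool call to move; the robot and the scene stay as the last step left them, time stands still between calls to the robot, and variables do not carry over. Pictures are saved under pics/ and viewed, at most 10 in all, crops included, and the job is handed in when it is done.

Besides the shell and the picture viewer there is one more tool, called after "Request:" as name([rows], argument=value, ...), one row to a line, values as JSON. apply_moves: Moves the arm, as the interface text tells. Its arguments: {"type":"object","properties":{"series":{"type":"array","items":{"type":"array","items":{"type":"number"}}},"gripper":{"type":"number"}},"required":["series"]}

```bash
mkdir -p pics
cat > h.py <<'E'
from workcell import *
import numpy as np, cv2
def f(im): return 200/np.tan(np.radians(im["fovy"])/2)
def world(im,u,v,d=None):
    if d is None: d=float(np.median(im["depth"][int(v)-1:int(v)+2,int(u)-1:int(u)+2]))
    F=f(im); c=np.array([(u-im["cx"])/F*d,(v-im["cy"])/F*d,d])
    return im["R"].T@(c-im["t"])
def onplane(im,u,v,z):
    F=f(im); r=im["R"].T@np.array([(u-im["cx"])/F,(v-im["cy"])/F,1]); o=-im["R"].T@im["t"]
    return o+r*(z-o[2])/r[2]
def proj(im,X):
    c=im["R"]@np.array(X)+im["t"]; return f(im)*c[:2]/c[2]+[im["cx"],im["cy"]]
def save(im,n): cv2.imwrite("pics/"+n,im["frame"][...,::-1])
E
python3 - <<'E'
from h import *
ims=[get_image(n) for n in("scene","side","wrist")]
import pickle; pickle.dump(ims,open("i0.pkl","wb"))
for n,i in zip("abc",ims): save(i,n+".png")
print([(i["fovy"],i["cx"],i["cy"],-i["R"].T@i["t"]) for i in ims]); print(get_state())
E
```

```text
[(45.54901606881417, 320.19216913437333, 206.01708794997955, array([1285.65439259, -206.48529507, 1164.78906866])), (47.13938172634624, 323.44573817696016, 197.90844156768063, array([ 344.02721027, -480.77136166,  841.8441587 ])), (67.89334891298188, 315.3484147253897, 197.73514103999688, array([599.94681786,  74.83611027, 372.51462238]))]
{'time': 0.15, 'q': array([-1.15130052e-01,  3.59370335e-01,  1.51114173e+00, -1.37795743e-06,
        1.27249966e+00, -1.15084530e-01]), 'dq': array([ 0.00154413, -0.00335719, -0.00263876, -0.00048321,  0.0006527 ,
       -0.00100945]), 'effort': array([ 1.72794025e-04, -5.28028965e+01, -2.78930157e+01, -4.07995576e-04,
        8.21093854e-03, -1.54210170e-05]), 'eef_pos': array([5.99501549e+02, 3.14493145e-02, 2.30644382e+02]), 'orientation': array([-5.55610049e-04,  7.07122554e-01,  7.07090652e-01, -4.41287683e-04]), 'ft_force': array([ 0.04435335,  0.00980721, -0.08146038]), 'moment': array([ 0.0080267 , -0.01349493, -0.00593995]), 'grasp_force': 0.0, 'opening': 1.0000881152022836}
```

View pics/a.png

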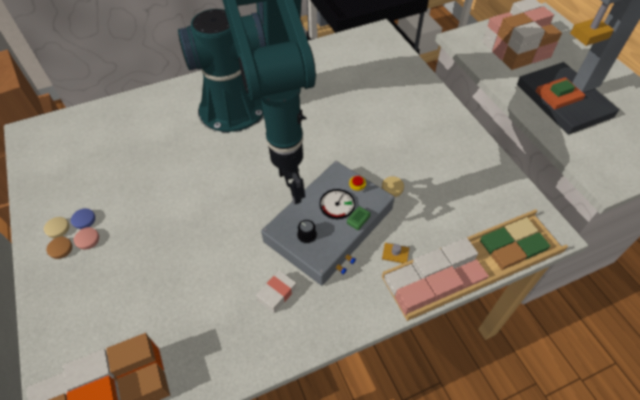

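View pics/c.png

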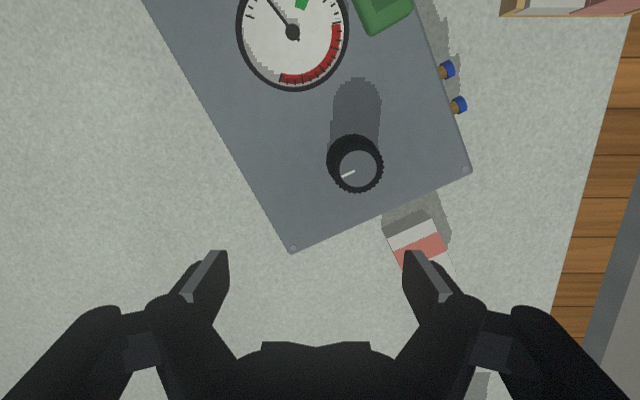

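The wrist picture shows the knob top at about (359,171), its white line's outer end at about (342,177), the gauge centre at (292,32), and the needle pointing up-left to (268,0). The console corners are at (291,253) and (472,172), with the carton just below the console. The scene picture shows the knob at (307,228).

Run:
```python
from h import *
import pickle; a,b,c=pickle.load(open("i0.pkl","rb"))
for n,u,v in [("knobtop",359,171),("line",343,177),("gauge",300,45),("corner",292,250),("corner2",469,171),("panel",250,150),("carton",420,240)]: print(n,world(c,u,v).round(1))
k=world(c,359,171)
print(proj(a,k),proj(b,k))
for i,n in((a,"sa"),(b,"sb")):
    u,v=proj(i,k).astype(int); cr=i["frame"][v-75:v+45,u-70:u+90]; 
    pickle; cv2.imwrite(f"pics/{n}.png",cv2.resize(cr,None,fx=3.75,fy=3.75,interpolation=cv2.INTER_CUBIC)[...,::-1]); print(n,u-70,v-75)
A,B=[cv2.imread(f"pics/{n}.png") for n in("sa","sb")]
cv2.imwrite("pics/sab.png",cv2.resize(np.hstack([A,B]),(800,300)))
```

```text
knobtop [638.   20.1 113.5]
line [623.9  14.7 113.6]
gauge [585.  128.4  72.4]
corner [572.9 -79.9  69.6]
corner2 [758.5  10.9  69.3]
panel [532.6  32.4  69.3]
carton [728.7 -83.1  35.8]
[305.49204883 226.50705398] [345.43540596 197.19467249]
sa 235 151
sb 275 122
```

View pics/sab.png

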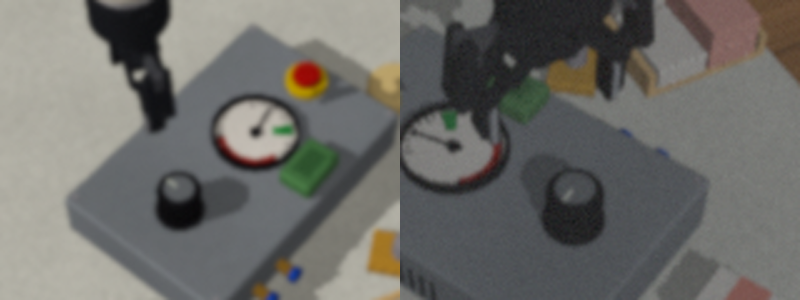

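The crops put the knob top at side pixel (345,197) and scene pixel (307,226), against predictions of (345.4,197.2) and (305.5,226.5), so the two views agree within about 2 mm. The needle points left and the green band lies just clockwise of it. Next I'll work out the knob centre, gauge and band angles.

Run:
```python
from h import *
import pickle; a,b,c=pickle.load(open("i0.pkl","rb"))
def cloud(i):
    v,u=np.mgrid[0:400,0:640]; d=i["depth"]; F=f(i)
    P=np.stack([(u-i["cx"])/F*d,(v-i["cy"])/F*d,d],-1); return (P-i["t"])@i["R"]
ks=[]
for n,i in zip("abc",(a,b,c)):
    W=cloud(i); m=(abs(W[...,2]-113.5)<4)&(np.hypot(W[...,0]-638,W[...,1]-20)<35)
    p=W[m]; (x,y),r=cv2.minEnclosingCircle(p[:,:2].astype(np.float32)); print(n,m.sum(),x,y,r,np.median(p[:,2]),p[:,:2].mean(0))
    hsv=cv2.cvtColor(i["frame"],cv2.COLOR_RGB2HSV)
    near=np.hypot(W[...,0]-580,W[...,1]-130)<60
    g=near&(abs(hsv[...,0].astype(int)-65)<18)&(hsv[...,1]>100)&(abs(W[...,2]-72)<8)
    vs,us=np.nonzero(g); P=np.array([onplane(i,u,v,72.4) for u,v in zip(us,vs)]); print("green",len(P),P.mean(0) if len(P) else 0)
    gs=(abs(hsv[...,0].astype(int)-65)<18)&(hsv[...,1]>100)&(abs(W[...,2]-92)<6)&(np.hypot(W[...,0]-638,W[...,1]-80)<150)
    if gs.sum(): print("soap",W[gs].mean(0))
print("c: centre",onplane(c,292,32,72.4),"needle",onplane(c,268,1,72.4))
px=lambda x,y:((x-400)/2.5+275,y/2.5+122)
print("b: centre",onplane(b,*px(453,146),72.4),"needle",onplane(b,*px(412,132),72.4))
pa=lambda x,y:(x/2.5+235,y/2.5+151)
print("a: centre",onplane(a,*pa(256,131),72.4),"needle",onplane(a,*pa(269,107),72.4), "stop",onplane(a,*pa(307,75),92))
c1=np.array([572.9,-79.9]);c2=np.array([758.5,10.9]); d=(c2-c1)/np.linalg.norm(c2-c1);n=np.array([-d[1],d[0]]);print("yaw",np.degrees(np.arctan2(d[1],d[0])))
k=np.array([638,20.]);print("gauge expected",k+130*n,"stop",k+225*n)
```

```text
a 193 640.079345703125 22.575176239013672 24.02034568786621 113.32871235111335 [640.67546801  21.67344909]
green 10 [587.26412893 169.31450273  72.4       ]
soap [655.80050402 167.38815705  91.04850315]
b 319 637.0213012695312 21.553232192993164 23.7144775390625 113.50746654148709 [635.88161056  20.13967891]
green 20 [590.0809215  169.97160363  72.4       ]
soap [650.8935136  154.05593426  89.73498438]
c 2052 636.5855102539062 22.68937873840332 23.894990921020508 113.38532420126893 [636.19310136  23.68728973]
green 95 [586.18543746 161.3014907   72.4       ]
soap [666.49854064 145.86873088  89.49355415]
c: centre [577.97797572 139.03740827  72.4       ] needle [557.43480023 163.35444831  72.4       ]
b: centre [579.73655854 139.12612823  72.4       ] needle [553.78360231 170.6095151   72.4       ]
a: centre [577.72938226 141.32193256  72.4       ] needle [553.04892272 169.19622582  72.4       ] stop [542.51526955 221.81947886  92.        ]
yaw 26.06899621668274
gauge expected [580.87108836 136.77451543] stop [539.12303754 222.10973825]
```

The knob is at (637,22.3) with its top at 113.4. The gauge is at about (579,139.5). The needle points at 130° and the band lies at about 71°, so the needle must move about 1.02 rad, which takes about 2.04 rad of clockwise knob turn. I'll pre-rotate counter-clockwise above the knob first.

Request:
apply_moves([
  [10,6,0,0.15],
  [10,6,0,0.15],
  [10,6,0,0.15],
  [7.5,4.3,0,0.15],
  [0,0,0,0.15],
  [0,0,0,0.15],
  [0,0,0,0.15],
  [0,0,0,0.15],
], gripper=0)

```text
time: 0.95
eef_pos: [637.2, 22.3, 230.8]
orientation: [-0.0, 0.181, 0.983, -0.0]
ft_force: [-0.3, 0.3, -0.5]
opening: 0.998
grasp_force: 0.0
```

Request:
apply_moves([
  [0,0,0,0.15],
  [0,0,0,0.15],
  [0,0,0,0.15],
  [0,0,0,0.15],
  [0,0,-10,0.15],
  [0,0,-20,0],
  [0,0,-20,0],
  [0,0,0,0],
])

```text
time: 1.75
eef_pos: [635.0, 22.5, 178.1]
orientation: [-0.003, -0.188, 0.982, 0.001]
ft_force: [-0.3, -0.7, -0.0]
opening: 0.998
grasp_force: 0.0
```

Run:
```python
from h import *
s=get_state(); print(s["q"],s["eef_pos"],s["orientation"])
c=get_image("wrist"); save(c,"d.png"); print(proj(c,[637,22.3,113.4]))
```

```text
[-7.32490370e-02  4.60415981e-01  1.48514215e+00 -1.12090967e-04
  1.20224015e+00 -2.02316884e+00] [634.9923702   22.45023206 178.13955906] [-3.00983205e-03 -1.88447583e-01  9.82078346e-01  7.55669803e-04]
[314.08549225 215.30104626]
```

View pics/d.png

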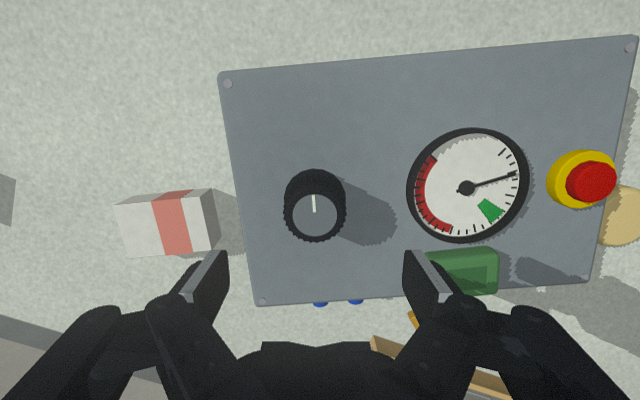

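The picture shows the knob top at (314,217), matching the prediction of (314,215). The gauge centre is at (466,188), the needle tip at (516,174) and the green band middle at (490,210), which refines the angles.

Run:
```python
from h import *
c=get_image("wrist"); s=get_state(); print(s["eef_pos"])
z=72.4
C,N=[onplane(c,*p,z)[:2] for p in((466,188),(516,174))]
hsv=cv2.cvtColor(c["frame"],cv2.COLOR_RGB2HSV); m=((abs(hsv[...,0].astype(int)-65)<18)&(hsv[...,1]>100)).astype(np.uint8); m[:, :440]=0; m[235:]=0
v,u=np.nonzero(m); P=np.array([onplane(c,x,y,z)[:2] for x,y in zip(u,v)])-C
an=lambda d:np.degrees(np.arctan2(d[...,1],d[...,0]))
print(len(P),C,N-C,an(N-C),P.mean(0),an(P).min(),an(P).max(),an(P.mean(0)))
d=c["depth"];F=f(c);vv,uu=np.mgrid[0:400,0:640]
W=(np.stack([(uu-c["cx"])/F*d,(vv-c["cy"])/F*d,d],-1)-c["t"])@c["R"]
k=(abs(W[...,2]-113.4)<3)&(np.hypot(W[...,0]-637,W[...,1]-22)<35); print(k.sum(),cv2.minEnclosingCircle(W[k][:,:2].astype(np.float32)),np.median(W[k][:,2]))
```

```text
[637.1129642   22.32826449 181.020251  ]
306 [580.46592695 141.30376678] [-26.76187175  33.57282566] 128.55936388909404 [ 8.66062753 28.822088  ] 61.96932554000168 86.09049413824832 73.27522430334814
2667 ((635.7948608398438, 22.39964485168457), 23.59838104248047) 113.36640386732739
```

Knob centre is about (636.3,22.4), and the needle has to move about 56–58°. Descending, then closing the gripper.

Request:
apply_moves([
  [-0.7,0,-20,0],
  [0,0,-20,0],
  [0,0,-20,0],
  [0,0,-20,0],
  [0,0,-10,0],
  [0,0,-6,0],
  [0,0,0,0],
  [0,0,0,0],
])

```text
time: 2.65
eef_pos: [637.6, 22.2, 86.2]
orientation: [0.001, -0.188, 0.982, -0.0]
ft_force: [0.7, -0.5, 0.7]
opening: 0.997
grasp_force: 0.0
```

Request:
apply_moves([
  [0,0,0,0],
  [0,0,0,0],
  [0,0,0,0],
  [0,0,0,0],
  [0,0,0,0],
  [0,0,0,0],
  [0,0,0,0],
  [0,0,0,0],
], gripper=1)

```text
time: 3.45
eef_pos: [637.1, 22.6, 86.3]
orientation: [0.001, -0.188, 0.982, 0.0]
ft_force: [-1.4, 1.0, 5.4]
opening: 0.546
grasp_force: 61.0
```

Request:
apply_moves([
  [0,0,1,0],
  [0,0,1,0],
  [0,0,1,0],
  [0,0,1,0],
  [0,0,1,0],
  [0,0,1,0],
  [0,0,0.5,0],
  [0,0,0,0],
])

```text
time: 4.25
eef_pos: [636.9, 22.5, 91.9]
orientation: [0.0, -0.188, 0.982, 0.0]
ft_force: [2.2, 1.9, -2.4]
opening: 0.544
grasp_force: 62.0
```

Request:
apply_moves([
  [0,0,0,0],
  [0,0,0,0],
  [0,0,0,0],
])

```text
time: 4.55
eef_pos: [636.9, 22.4, 91.9]
orientation: [0.0, -0.188, 0.982, 0.0]
ft_force: [2.0, 2.8, -1.2]
opening: 0.543
grasp_force: 62.0
```

Run:
```python
from h import *
for n in("scene","side","wrist"):
    i=get_image(n); save(i,"e_"+n+".png")
    d=i["depth"];F=f(i);vv,uu=np.mgrid[0:400,0:640]
    W=(np.stack([(uu-i["cx"])/F*d,(vv-i["cy"])/F*d,d],-1)-i["t"])@i["R"]
    k=(W[...,2]>105)&(W[...,2]<130)&(np.hypot(W[...,0]-636.5,W[...,1]-22.4)<18); print(n,k.sum(),np.median(W[k][:,2]))
    g=(np.hypot(W[...,0]-579,W[...,1]-140)<48)&(abs(W[...,2]-72)<8); print("gauge px",g.sum())
s=get_state();print(s["eef_pos"],s["ft_force"],s["moment"])
```

```text
scene 75 119.53082567588281
gauge px 633
side 156 119.4380925863701
gauge px 1084
wrist 4519 119.15942577751929
gauge px 21273
[636.90624644  22.46206151  91.91944734] [ 3.07760778  3.61271118 -1.18201374] [ 0.74957472 -0.34602255 -0.03268608]
```

The knob rose about 5.9 mm. I'll add a little for margin and try a small turn.

Request:
apply_moves([
  [0,0,0.7,0],
  [0,0,0,0],
  [0,0,0,0],
  [0,0,0,0],
  [0,0,0,-0.03],
  [0,0,0,-0.03],
  [0,0,0,-0.03],
])

```text
time: 5.4
eef_pos: [636.9, 22.4, 92.5]
orientation: [0.0, -0.144, 0.99, -0.0]
ft_force: [3.2, 4.7, -3.4]
opening: 0.547
grasp_force: 61.7
```

Run:
```python
from h import *
s=get_state();print(s["eef_pos"],s["ft_force"],s["moment"],s["q"][5])
i=get_image("wrist")
d=i["depth"];F=f(i);vv,uu=np.mgrid[0:400,0:640]
W=(np.stack([(uu-i["cx"])/F*d,(vv-i["cy"])/F*d,d],-1)-i["t"])@i["R"]
k=(W[...,2]>105)&(W[...,2]<130)&(np.hypot(W[...,0]-636.5,W[...,1]-22.4)<18); print(np.median(W[k][:,2]))
```

```text
[636.87399854  22.40378103  92.47301579] [ 3.22175313  4.67599641 -3.36059682] [ 0.71372166 -0.43628679  0.14156949] -1.9323031172321314
119.71201809146125
```

It turns freely at about 0.14 N·m with the knob about 6.3 mm up. Continuing the turn.

Request:
apply_moves([
  [0,0,0,-0.12],
  [0,0,0,-0.12],
  [0,0,0,-0.12],
  [0,0,0,-0.12],
  [0,0,0,-0.12],
  [0,0,0,-0.12],
  [0,0,0,-0.12],
  [0,0,0,-0.12],
])

```text
time: 6.25
eef_pos: [636.8, 22.0, 92.5]
orientation: [0.0, 0.331, 0.944, -0.0]
ft_force: [1.7, 2.6, -3.0]
opening: 0.55
grasp_force: 61.7
```

Request:
apply_moves([
  [0,0,0,-0.12],
  [0,0,0,-0.12],
  [0,0,0,-0.12],
  [0,0,0,-0.12],
  [0,0,0,-0.12],
  [0,0,0,-0.12],
  [0,0,0,-0.11],
  [0,0,0,0],
])

```text
time: 7.05
eef_pos: [636.5, 21.9, 92.5]
orientation: [-0.0, 0.682, 0.731, -0.0]
ft_force: [1.3, 2.1, -1.0]
opening: 0.541
grasp_force: 61.9
```

Run:
```python
from h import *
s=get_state();print(s["eef_pos"],s["ft_force"],s["moment"],s["q"][5])
w=get_image("wrist");b=get_image("side");a=get_image("scene")
def crop(i,r=40):
    u,v=proj(i,[579.5,140,73]).astype(int); print(u-r,v-r); v=max(v,r)
    return cv2.resize(i["frame"][v-r:v+r,u-r:u+r],(400,400),interpolation=cv2.INTER_CUBIC)
print(proj(w,[579.5,140,73])); save(w,"fw.png")
cv2.imwrite("pics/f.png",np.hstack([crop(a),crop(b)])[...,::-1])
import pickle; pickle.dump((a,b,w),open("i1.pkl","wb"))
```

```text
[636.45055827  21.89068932  92.47389432] [ 1.27312083  2.05429301 -0.95307563] [ 0.3421911  -0.16925644 -0.09705498] -0.14272915182110107
[212.4135869    2.34449407]
297 163
255 139
```

View pics/f.png

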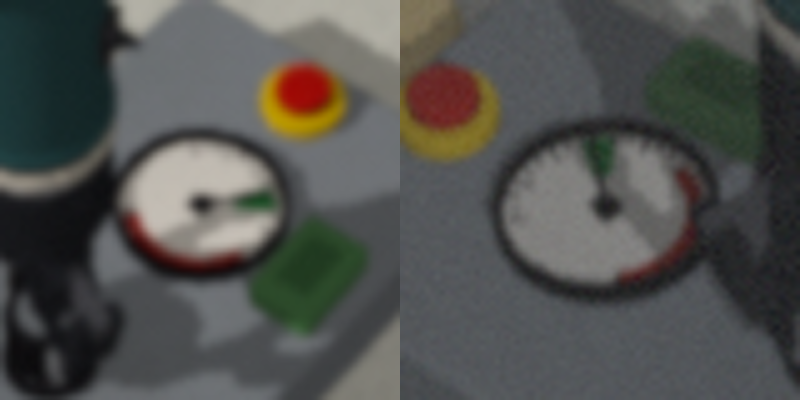

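View pics/fw.png

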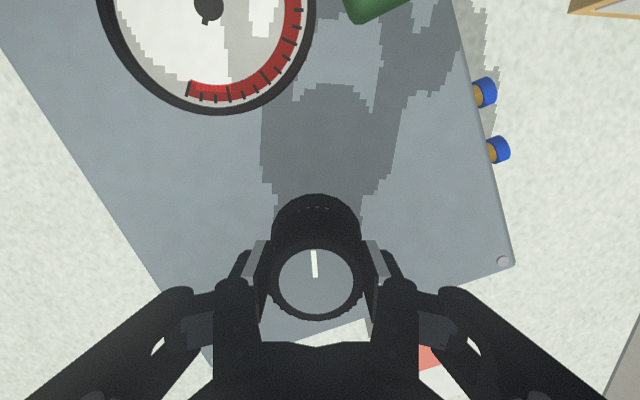

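Both gauge crops show the needle over the middle of the green band: scene-crop needle from (205,203) to the band at (255,202), and side-crop needle straight up at (600,150). The wrist view shows the white line still aligned with the grip, so nothing has slipped. Now I'll lower gently to feel for the ridge ends.

Request:
apply_moves([
  [0,0,-0.4,0],
  [0,0,-0.4,0],
  [0,0,-0.4,0],
  [0,0,-0.2,0],
  [0,0,0,0],
  [0,0,0,0],
])

```text
time: 7.8
eef_pos: [636.5, 22.0, 91.2]
orientation: [-0.0, 0.682, 0.731, -0.0]
ft_force: [-2.5, -1.9, 4.3]
opening: 0.545
grasp_force: 62.2
```

Request:
apply_moves([
  [0,0,-0.3,0],
  [0,0,0,0],
  [0,0,0,0],
])

```text
time: 8.1
eef_pos: [636.5, 22.0, 91.0]
orientation: [-0.0, 0.682, 0.731, -0.0]
ft_force: [-1.9, -0.9, 5.0]
opening: 0.544
grasp_force: 62.4
```

Request:
apply_moves([
  [0,0,-0.3,0],
  [0,0,0,0],
  [0,0,0,0],
])

```text
time: 8.4
eef_pos: [636.5, 22.0, 90.9]
orientation: [-0.0, 0.682, 0.731, -0.0]
ft_force: [-2.9, -1.4, 7.7]
opening: 0.546
grasp_force: 62.5
```

Request:
apply_moves([
  [0,0,-0.3,0],
  [0,0,0,0],
  [0,0,0,0],
])

```text
time: 8.7
eef_pos: [636.6, 22.0, 90.8]
orientation: [0.0, 0.682, 0.732, -0.0]
ft_force: [-3.5, -0.8, 8.0]
opening: 0.543
grasp_force: 62.6
```

It rests on the ridge ends with light contact. Turning on in small steps while watching for a drop.

Request:
apply_moves([
  [0,0,0,-0.02],
  [0,0,0,0],
  [0,0,0,-0.02],
  [0,0,0,0],
])

```text
time: 9.1
eef_pos: [636.5, 22.0, 90.7]
orientation: [0.0, 0.696, 0.718, -0.0]
ft_force: [-3.0, -1.5, 7.6]
opening: 0.543
grasp_force: 62.9
```

Request:
apply_moves([
  [0,0,0,-0.02],
  [0,0,0,0],
  [0,0,0,-0.02],
  [0,0,0,0],
])

```text
time: 9.5
eef_pos: [636.5, 22.1, 89.9]
orientation: [-0.0, 0.711, 0.703, -0.0]
ft_force: [-2.5, -2.4, 2.5]
opening: 0.545
grasp_force: 62.5
```

Request:
apply_moves([
  [0,0,0,-0.02],
  [0,0,0,0],
  [0,0,0,0],
])

```text
time: 9.8
eef_pos: [636.5, 22.1, 89.9]
orientation: [-0.0, 0.718, 0.696, -0.0]
ft_force: [-2.5, -3.1, 0.7]
opening: 0.543
grasp_force: 62.5
```

It dropped into the gap after the 0.08 step (z 89.9, force down to 2.5 N). I'll undo the last 0.02 and lower.

Request:
apply_moves([
  [0,0,0,0.02],
  [0,0,-0.4,0],
  [0,0,-0.4,0],
  [0,0,0,0],
])

```text
time: 10.2
eef_pos: [636.5, 22.1, 89.3]
orientation: [-0.0, 0.711, 0.704, -0.0]
ft_force: [-3.8, -3.7, 2.6]
opening: 0.546
grasp_force: 62.3
```

```bash
python3 -c "
from h import *
s=get_state();print(s['eef_pos'],s['ft_force'],s['moment'])"
```

```text
[636.52044345  22.13550865  89.30410512] [-3.81476648 -3.712276    2.64488446] [-0.69860108  0.68772009 -0.00247306]
```

The twist moment is about zero, so it is in the notch. Pushing it down home.

Request:
apply_moves([
  [0,0,-0.5,0],
  [0,0,-0.5,0],
  [0,0,-0.5,0],
  [0,0,-0.5,0],
  [0,0,0,0],
])

```text
time: 10.7
eef_pos: [636.5, 22.1, 87.4]
orientation: [-0.0, 0.711, 0.704, -0.0]
ft_force: [-3.1, -3.9, 3.5]
opening: 0.543
grasp_force: 62.3
```

Request:
apply_moves([
  [0,0,-0.4,0],
  [0,0,-0.4,0],
  [0,0,-0.2,0],
  [0,0,0,0],
  [0,0,0,0],
])

```text
time: 11.2
eef_pos: [636.5, 22.1, 86.5]
orientation: [-0.0, 0.711, 0.704, -0.0]
ft_force: [-4.1, -3.7, 4.6]
opening: 0.546
grasp_force: 62.3
```

Run:
```python
from h import *
s=get_state();print(s["eef_pos"],s["ft_force"],s["moment"])
i=get_image("wrist")
d=i["depth"];F=f(i);vv,uu=np.mgrid[0:400,0:640]
W=(np.stack([(uu-i["cx"])/F*d,(vv-i["cy"])/F*d,d],-1)-i["t"])@i["R"]
k=(W[...,2]>105)&(W[...,2]<130)&(np.hypot(W[...,0]-636.5,W[...,1]-22.4)<18); print(np.median(W[k][:,2]))
```

```text
[636.51530398  22.12924183  86.49899532] [-4.07392305 -3.65217365  4.62398821] [-0.67997835  0.7817468  -0.02766387]
113.8825527259094
```

Request:
apply_moves([
  [0,0,-0.3,0],
  [0,0,-0.2,0],
  [0,0,0,0],
  [0,0,0,0],
])

```text
time: 11.65
eef_pos: [636.5, 22.2, 86.3]
orientation: [-0.0, 0.711, 0.704, -0.0]
ft_force: [-5.7, -4.2, 7.0]
opening: 0.541
grasp_force: 62.4
```

Request:
apply_moves([
  [0,0,0,0],
  [0,0,0,0],
  [0,0,0,0],
  [0,0,0,0],
  [0,0,0,0],
  [0,0,0,0],
  [0,0,0,0],
  [0,0,0,0],
], gripper=0)

```text
time: 12.45
eef_pos: [636.8, 22.3, 85.9]
orientation: [-0.0, 0.711, 0.704, -0.0]
ft_force: [-0.4, 0.1, 0.2]
opening: 1.001
grasp_force: 0.0
```

Request:
apply_moves([
  [0,0,10,0],
  [0,0,20,0],
  [0,0,30,0],
  [0,0,30,0],
  [0,15,30,0],
  [0,15,20,0],
  [0,0,0,0],
  [0,0,0,0],
])

```text
time: 13.25
eef_pos: [636.8, 52.3, 226.4]
orientation: [0.001, 0.71, 0.704, 0.0]
ft_force: [0.2, 0.2, -0.4]
opening: 1.0
grasp_force: 0.0
```

Run:
```python
from h import *
s=get_state();print(s["eef_pos"],s["ft_force"],s["opening"])
i=get_image("wrist"); save(i,"g.png")
d=i["depth"];F=f(i);vv,uu=np.mgrid[0:400,0:640]
W=(np.stack([(uu-i["cx"])/F*d,(vv-i["cy"])/F*d,d],-1)-i["t"])@i["R"]
k=(W[...,2]>105)&(W[...,2]<130)&(np.hypot(W[...,0]-636.5,W[...,1]-22.4)<18); print(np.median(W[k][:,2]))
```

```text
[636.81963544  52.27947687 226.43904819] [ 0.20611513  0.18485913 -0.35764483] 0.9996033554250521
113.89204443563514
```

View pics/g.png

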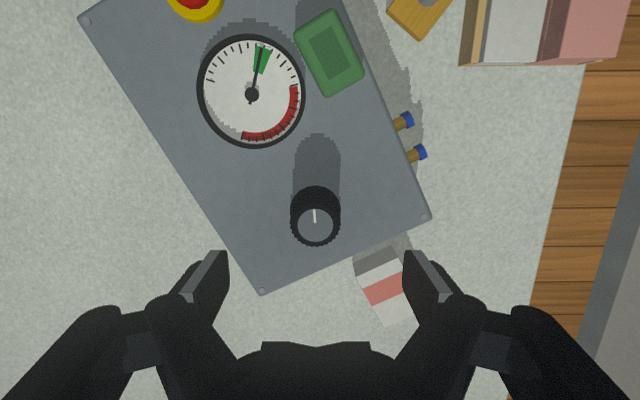

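The needle points from (252,95) up through the green band at (262,58). The released knob's top is at 113.9 mm (113.4 at the start), so it is home. Handing in.

```bash
python3 -c "
from workcell import *
print(finish_job())"
```

```text
the job is handed in; nothing more can be done
None
```

I raised the pressure and handed the job in: the needle is in the green band, the knob is pushed home and released, and the arm is clear; the call returned no verdict, so I don't know how it was judged.

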